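# Reset a slam-shut valve through its shuttered well

### The job

Reset the tripped slam-shut valve in the clamped brass manifold: with the fingertips, push the steel shutter by its orange fin all the way open to its stop, reach down into the uncovered well and press the sunken green key fully down for about half a second, then let it spring up and push the shutter all the way closed over it again. Do not press the red key in the other well, and do not lift, shift or knock over the loose parts lying around.

Things in the scene. Friction and masses are not known exactly. Their poses are not given: they have to be found in the camera images.
- fixture: blue base plate (250 x 200 x 12 mm) on the bench with a brass block 68 wide (x) by 140 long (y). Origin: on the bench, under the middle of the block. The block's flat top, the rim of both wells, is at z = 74. Axes: z up; y along the block from reset well to purge well (the shutter opens to +y); x towards the clamp. Two shutter rails, 4 wide, at x = +-32, reach z = 80. Yaw within 0.6 rad
- clamp_pad (a point): top of the spindle of the closed toggle clamp that pins the block (fixture 54, 0, 69 mm). The clamp lies at fixture x = +44 to +210, y = +-25, at most 78 high; it stays closed. The block's pipe unions stick out at both ends to y = +-96, at most 55 high
- reset_mouth (a point): centre of the mouth of the reset well, at rim height (fixture 0, -32, 74; all in mm). Round well, diameter 46, floor 26 below the rim, hidden under the shutter when that is closed. The top of the green key is 18 below the rim at rest and 23 below when fully down
- purge_mouth (a point): centre of the mouth of the purge well, at rim height (fixture 0, +32, 74 mm). Same well, with a red key that must not be pressed; the open shutter covers it
- reset_key (a joint): travel of the green reset key, a round button of diameter 28 mm in the middle of the reset well: 0 = up, 0.005 m = fully down. Sprung: starts to move at about 1.8 N, fully down at about 5.3 N, returns by itself
- purge_key (a joint): travel of the red purge key, same size and spring: 0 = up, 0.005 m = fully down
- shutter (a joint): slide of the steel shutter along fixture +y: 0 = closed, centred over the reset well; 0.064 m = fully open, at its stop, centred over the purge well. It starts closed or up to 20 mm ajar. It slides with about 1.5 N of drag, stays where it is left, and has a stop at each end
- shutter_fin (a point): centre of the top edge of the orange fin on the shutter; moves with it. The shutter is a steel plate 58 in x, 56 in y, 4 mm thick, lying on the rim (top at z = 78). The fin stands on its middle, across the slide: 44 long in x, 8 thick in y, 15 high above the plate, top at z = 93
- bellows_cap: red rubber bellows cap, ribbed, diameter 40, height 34, standing on the base plate in front of the brass block (sizes in mm; origin at its underside). Loose bystander, not to be disturbed
- test_nipple: steel test nipple, diameter 30, height 48, standing on the base plate in front of the brass block (sizes in mm; origin at its underside). Loose bystander, not to be disturbed
- spring_tube: chrome spring tube, diameter 32, height 85, standing on the bench left of the fixture (sizes in mm; origin at its underside). Loose bystander, not to be disturbed
- bracket: aluminium L-shaped mounting bracket, 60 x 40 x 50 high, on the bench (sizes in mm; origin at its underside). Loose bystander, not to be disturbed
- gauge: round pressure gauge lying on its back, diameter 64, height 26 (sizes in mm; origin at its underside). Loose bystander, not to be disturbed
- sealant_jar: jar, diameter 52, height 70, on the bench right of the fixture (sizes in mm; origin at its underside). Loose bystander, not to be disturbed
- wrench: steel wrench lying flat on the bench (sizes in mm; origin at its underside). Loose bystander, not to be disturbed

How it is judged:
On the way, in this order (a step that is already met when the one before it is completed fails the run):
1. the shutter is pushed open to its stop (within 5 mm) (value of joint shutter above 0.059 m), for 0.1 s.
2. the green key is pressed fully down (to within 1 mm) by the fingers for 0.3 s, with the shutter still open (value of joint reset_key above 0.004 m and value of joint shutter above 0.05 m and contact force between the fingers and reset_key above 0.5 N), for 0.3 s.
At the end, for the whole second after the job is handed in: the shutter is closed over the reset well to within 4 mm of its stop, and both keys are up (within 1 mm) (value of joint shutter below 0.004 m and value of joint each of reset_key, purge_key below 0.001 m); the robot touches nothing.
It fails at once if the red purge key is pressed (more than 2.5 mm) (value of joint purge_key above 0.0025 m).
It fails at once if a loose part is lifted, shifted by more than 20 mm or tipped over (distance of any of bellows_cap, test_nipple, spring_tube, bracket, gauge, sealant_jar, wrench from where it was at the start of the episode above 0.02 m or angle between any of bellows_cap, test_nipple, spring_tube, bracket, sealant_jar's own z axis and vertical above 0.4 rad).
It also fails if it takes over 48 s, if anything falls off the work surface, if the arm or the gripper's body presses on something with over 40 N, if the wrist force passes 120 N, or if a joint passes its speed limit or range.

### The arm

A 7-joint arm with a two-finger parallel gripper is mounted at the origin on the work surface. World frame = base frame: x ahead of the robot, y to its left, z up, the work surface at z = 0. Lengths are in m, angles in rad, forces in N, time in s.
With the tool pointing down it reaches from about 0.35 to 0.9 m from the base axis. Payload 8.1 kg.
Tool frame: the origin (TCP) lies on the centre line of the jaws, within the pads' length; the fingertips stand arm.tips_ahead ahead of it and the grasp point (between the pads) lies 8 mm behind it (arm.tips_ahead is the distance from the TCP to the fingertips, in m); z points along the fingers, y is the direction in which the jaws open and shut (so a half turn about z gives the same grasp; the last joint's range is limited). The gripper opens to 92 mm and grips with 3 to 60 N. Pads are 19 mm wide; open, the fingers measure 130 mm over their backs; the gripper's body (75 mm by 190 mm) begins 47 mm behind the grasp point.
Start: joints at [1.184, 0.434, 0.025, 1.573, -0.012, 1.134, -0.075], TCP at [0.175, -0.6, 0.238] pointing down, gripper open.
Joint ranges: [-2.62, 2.62], [-0.44, 2.09], [-1.27, 1.32], [0.08, 2.57], [-1.32, 4.46], [0.12, 2], [-2.74, 2.74]. Speed limits (rad/s): [2.22, 2.22, 3.01, 3.01, 3.14, 3.14, 3.14].

### API

Orientations are given as a rotation vector (axis times angle).
In Python, from cell import arm gives the robot as it stands. The module is installed in compiled form; this text tells all that it offers.
- The arm moves only by the tool jog_arm, never from a script. Its argument "moves" is a list of rows, each an object with "twist": the turn, a rotation vector about the tool's x, y, z in units of 10 degrees (1.0 is 10 degrees), a list of three; "xyz": the shift along the tool's x, y, z in units of 60 mm (1.0 is 60 mm), a list of three; "grip": the closure, from -1 (fully open) to 1 (shut). A call has 1 to 5 rows; each row is the pose to reach, as a shift and turn from the pose commanded when the call began, along the tool's axes at that moment; what a row does not reach only later rows make up. A row lasts 1/8 s, in which the tool goes at most 62.5 mm and 10.7 degrees, less where a joint would pass 70% of its speed; a pose out of reach is approached as far as the arm can. A call with a gripper value outside its range is refused whole. The fingers move at their own pace and stop on an object; "force" is the grip in N (left out, the last holds). Time passes only in rows, so rows that repeat a pose let the fingers close. It gives the time, the measured TCP pose, the force and the opening at its end, in the units of the state.
- arm.observe(): the state, without advancing time (a new reading comes with each control period).
- arm.get_image(name): name is "side" or "top"; returns the picture (420x560x3 uint8, blue, green, red); there is no depth.
- arm.camera_params(name): a dict with "mtx" (3x3 intrinsics, pixels), "k1" (the pictures are not rectified: a ray, as slopes to the right and down, at radius r is drawn at 1 + k1 r^2 times it, then the intrinsics apply), "T" (4x4, takes a point from camera to world coordinates). Camera axes: x right, y down, z forward; pixel columns grow to the right and rows downward; lengths in m; the calibration is good to about 2 mm. A picture is of the moment at which its call begins. camera_params takes no time and is no camera call.
- arm.sign_off(): hands the job in, once; it reports no verdict.
The state is a dict: "clock": time; "joints": joint angles; "dq": joint speeds; "joint_efforts": joint torques, N m; "position": TCP position; "ee_rot": TCP orientation; "force": force on the tool from outside, world axes, zero at the start; "ft_torque": the same for the moment, N m; "width": opening from 0.0 (shut) to 1.0 (fully open).
Only numpy, scipy, OpenCV 4.12 (cv2) and the standard library are available. Lean on these libraries where they do the work, as an engineer would, in place of code of your own. Each camera call takes 0.05 s, during which the arm holds its last target. There are 200 camera calls.

## Working session

There is one attempt and no reset: what is moved stays moved. The work goes in short steps, Python scripts to look and compute and a tool call to move; the robot and the scene stay as the last step left them, time stands still between calls to the robot, and variables do not carry over. Pictures are saved under pics/ and viewed, about 8 in all and at most 12, crops included, and the job is handed in when it is done.

Besides the shell and the picture viewer there is one more tool, called after ">>>" as a command line: name --argument value ..., lists and objects as JSON in quotes. jog_arm: Moves the arm, as the interface text tells. Its arguments: {"type":"object","properties":{"moves":{"type":"array","items":{"type":"object","properties":{"twist":{"type":"array","items":{"type":"number"}},"xyz":{"type":"array","items":{"type":"number"}},"grip":{"type":"number"}}}},"force":{"type":"number"}},"required":["moves"]}

```bash
mkdir -p pics
cat > h.py <<'E'
import numpy as np, cv2
from cell import arm
def ray(cam,px):
    p=arm.camera_params(cam); K=np.array(p["mtx"]); T=np.array(p["T"])
    d=np.array([(px[0]-K[0,2])/K[0,0],(px[1]-K[1,2])/K[1,1]]); u=d.copy()
    for _ in range(20): u=d/(1+p["k1"]*(u@u))
    return T[:3,3],T[:3,:3]@np.array([u[0],u[1],1])
def onz(cam,px,z):
    o,d=ray(cam,px); return o+d*(z-o[2])/d[2]
def proj(cam,P):
    p=arm.camera_params(cam); T=np.array(p["T"]); K=np.array(p["mtx"])
    c=T[:3,:3].T@(np.array(P)-T[:3,3]); u=c[:2]/c[2]; u=u*(1+p["k1"]*(u@u))
    return K[:2,:2]@u+K[:2,2]
E
python3 - <<'E'
from h import *
print(arm.tips_ahead, arm.observe())
a=arm.get_image("top");b=arm.get_image("side")
cv2.imwrite("pics/top0.png",a);cv2.imwrite("pics/side0.png",b)
for c in("top","side"):print(arm.camera_params(c))
for n,i in(("top",a),("side",b)):
    h=cv2.cvtColor(i,cv2.COLOR_BGR2HSV)
    for nm,lo,hi in(("orange",(8,150,120),(20,255,255)),("blue",(100,100,40),(125,255,255))):
        m=cv2.inRange(h,lo,hi);cs,_=cv2.findContours(m,0,2)
        for k in sorted(cs,key=cv2.contourArea)[-3:]: print(n,nm,cv2.contourArea(k),cv2.minAreaRect(k))
E
```

```text
0.011 {'clock': 0.0, 'joints': array([ 1.18441921,  0.43522919,  0.02498083,  1.5740869 , -0.01159099,
        1.13402668, -0.07509873]), 'dq': array([ 1.79360934e-03, -1.20096676e-04,  7.89930273e-05,  3.25576269e-04,
        5.74800349e-04, -2.54862500e-04, -1.44960938e-03]), 'joint_efforts': array([-1.54746936e-03, -6.67850804e+01,  9.84499678e-01, -3.14460289e+01,
       -6.06539729e-02,  4.28080908e-02,  1.26972491e-04]), 'position': array([ 0.17478864, -0.59954077,  0.23694516]), 'ee_rot': array([-3.10849402e+00, -4.43929853e-01,  5.98377221e-04]), 'force': array([-0.31240656, -0.47214156, -0.62535891]), 'ft_torque': array([ 0.03146598, -0.0105571 ,  0.01896981]), 'width': 0.9962999335015381}
{'mtx': array([[456.78092291,   0.        , 271.94304923],
       [  0.        , 456.78092291, 210.95644961],
       [  0.        ,   0.        ,   1.        ]]), 'k1': -0.12749363198423563, 'T': array([[-0.01949809, -0.9974565 ,  0.06855909,  0.48772661],
       [-0.99979622,  0.01981057,  0.00388089,  0.05396335],
       [-0.00522922, -0.06846944, -0.99763951,  1.26354036],
       [ 0.  
[... 957 characters left out ...]
ge 26.5 ((282.1000061035156, 226.2000274658203), (6.7082037925720215, 8.049844741821289), 63.43495178222656)
side orange 97.5 ((259.6219787597656, 224.40245056152344), (16.08589744567871, 10.77599048614502), 51.34019470214844)
side orange 114.5 ((276.3185729980469, 211.22125244140625), (21.072147369384766, 15.051534652709961), 48.8140754699707)
side blue 989.0 ((273.68505859375, 226.41810607910156), (35.31793212890625, 78.53591918945312), 66.12471771240234)
side blue 1380.5 ((194.59837341308594, 173.84747314453125), (31.014728546142578, 53.57475662231445), 12.26477336883545)
side blue 5091.0 ((533.9078369140625, 142.22796630859375), (54.850440979003906, 151.90724182128906), 16.8214111328125)
```

View pics/top0.png

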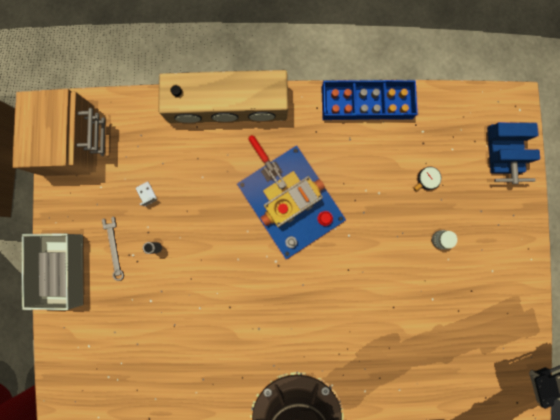

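View pics/side0.png

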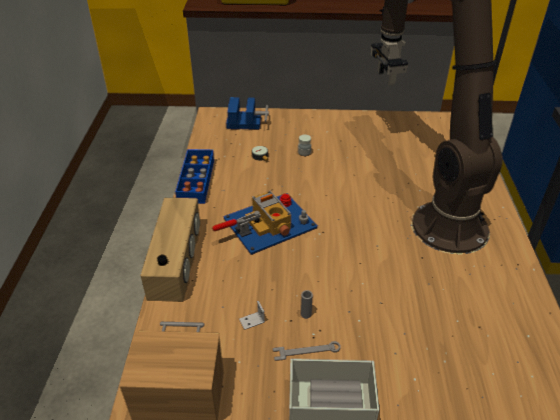

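The top view shows the fixture near (290,203), with the open red-key well at (283,209), the shutter near (303,195), and the clamp pointing up-left. The side view shows the same fixture near (270,215). I'll take enlarged crops and fit the base plate next.

Run:
```python
from h import *
a=cv2.imread("pics/top0.png");b=cv2.imread("pics/side0.png")
A=cv2.resize(a[140:265,230:355],None,fx=6,fy=6,interpolation=2)[:600,:750]
B=cv2.resize(b[180:255,210:325],None,fx=6.9,fy=6.9,interpolation=2)
cv2.imwrite("pics/topc.png",cv2.resize(a[140:262,230:350],(600,600),interpolation=2));cv2.imwrite("pics/sidec.png",B[:600,:800])
h=cv2.cvtColor(a,cv2.COLOR_BGR2HSV)
m=cv2.inRange(h,(100,100,40),(125,255,255));m[:,:230]=0;m[:,355:]=0;m[:135]=0;m[265:]=0
pts=cv2.findNonZero(m)
# plate points on z=12mm, min area rect in world
W=np.array([onz("top",p[0],.012)[:2] for p in pts],np.float32)*1000
r=cv2.minAreaRect(W);print("plate",r)
# red key blob in fixture well
m=cv2.inRange(h,(0,150,100),(6,255,255))
for k in cv2.findContours(m,0,2)[0]:
    c=cv2.minEnclosingCircle(k)
    if c[1]>4: print("red",c,onz("top",c[0],.056))
```

```text
Traceback (most recent call last):
  File "h.py", line 9, in onz
    o,d=ray(cam,px); return o+d*(z-o[2])/d[2]
        ~~~^^^^^^^^
  File "h.py", line 4, in ray
    p=arm.camera_params(cam); K=np.array(p["mtx"]); T=np.array(p["T"])
ValueError: time passes only in moves, steps and waits
```

View pics/topc.png

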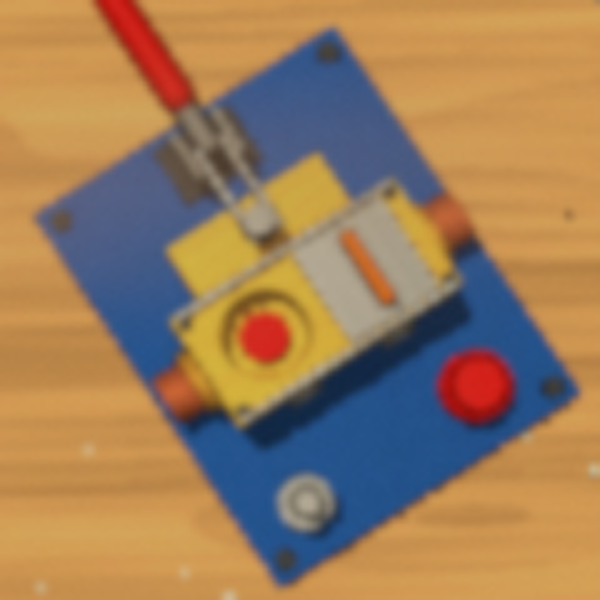

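View pics/sidec.png

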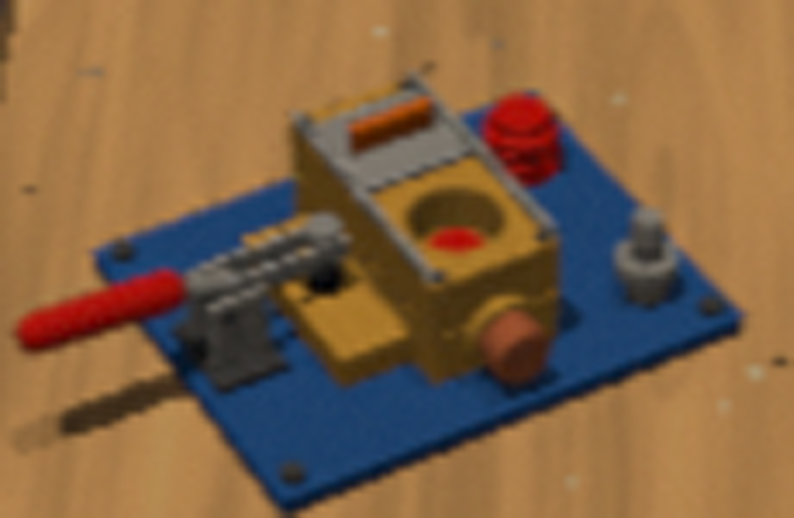

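The crops (5x scale) show the shutter nearly closed, with its fin from crop (348,235) to (390,300). The red key is at crop (266,338), and the rail ends are at (180,320), (392,185), (243,420) and (458,285). The cap and nipple stand on the base plate on the robot's side of the block.

```bash
sed -i 's/^from cell import arm/from cell import arm\nP={c:arm.camera_params(c) for c in ("top","side")}/; s/p=arm.camera_params(cam)/p=P[cam]/' h.py
python3 - <<'E'
from h import *
a=cv2.imread("pics/top0.png")
h=cv2.cvtColor(a,cv2.COLOR_BGR2HSV)
m=cv2.inRange(h,(100,100,40),(125,255,255));m[:,:230]=0;m[:,355:]=0;m[:135]=0;m[265:]=0
W=np.array([onz("top",p[0],.012)[:2] for p in cv2.findNonZero(m)],np.float32)*1000
print("plate",cv2.minAreaRect(W))
m=cv2.inRange(h,(0,170,120),(6,255,255))
for k in cv2.findContours(m,0,2)[0]:
    c=cv2.minEnclosingCircle(k)
    if c[1]>4: print("red",c,onz("top",c[0],.056)[:2])
f=lambda x,y,z:onz("top",(230+x*.2-.4,140+y*122/600-.4),z)[:2]*1000
R=[f(*p,80) if 0 else f(*p,.080) for p in((180,320),(392,185),(243,420),(458,285))]
print("rails",np.mean(R,0),R); 
for d in(R[0]-R[1],R[2]-R[3]): print(np.arctan2(-d[0],d[1]))
print("fin",f(348,235,.093),f(390,300,.093),"purge",f(266,338,.056))
E
```

```text
plate ((598.292236328125, 5.8689422607421875), (245.36068725585938, 194.36557006835938), 32.105064392089844)
red ((324.8461608886719, 218.11538696289062), 6.217195510864258) [ 0.54891416 -0.08113674]
red ((283.0, 208.0), 4.472236156463623) [0.57798249 0.02920215]
red ((258.5, 148.0), 14.705541610717773) [0.74066952 0.09141397]
rails [593.77565923   2.50622897] [array([585.77699155,  74.73637993]), array([655.55099747, -37.36430094]), array([532.26089406,  43.06441363]), array([601.51375386, -70.41157676])]
0.5567438125593036
0.5479487577073588
fin [627.69888433 -12.95488356] [593.05805987 -33.76017928] purge [577.12486698  29.75061506]
```

```bash
cat > g.py <<'E'
# usage: g.py fx fy tipz (mm, fixture) -> tool-frame units
import sys; from h import *
from scipy.spatial.transform import Rotation as R
YAW=.556; C=np.array([594.,2.5]); c,s=np.cos(YAW),np.sin(YAW); F=np.array([[c,-s],[s,c]])
o=arm.observe(); p=o["position"]*1000; Rt=R.from_rotvec(o["ee_rot"])
q=F.T@(p[:2]-C); print("now fix",q.round(1),"tipz",round(p[2]-11,1),"t",o["clock"],"F",o["force"].round(1),"w",round(o["width"],3))
Rg=R.from_matrix(np.c_[[c,s,0],[s,-c,0],[0,0,-1]])
print("twist u",(np.degrees((Rt.inv()*Rg).as_rotvec())/10).round(3))
for t in sys.argv[1:]:
    t=np.array([float(v) for v in t.split(",")]); w=np.r_[C+F@t[:2],t[2]+11]
    print(t,"xyz u",(Rt.inv().apply(w-p)/60).round(3))
E
python3 g.py 0,-66,227 0,-66,120
```

```text
now fix [-673.8 -290.2] tipz 226.0 t 0.1 F [ 0.8  0.1 -0.3] w 0.999
twist u [-0.008 -0.    -1.561]
[  0. -66. 227.] xyz u [ 9.811e+00 -6.620e+00 -8.000e-03]
[  0. -66. 120.] xyz u [ 9.812 -6.617  1.775]
```

>>> jog_arm --moves '[{"xyz":[0.7,-0.45,0],"twist":[0,0,-0.3],"grip":1},{"xyz":[1.5,-1.0,0],"twist":[0,0,-0.6],"grip":1},{"xyz":[2.3,-1.55,0],"twist":[0,0,-0.9],"grip":1},{"xyz":[3.1,-2.1,0],"twist":[0,0,-1.2],"grip":1},{"xyz":[3.9,-2.65,0],"twist":[0,0,-1.56],"grip":1}]' --force 20

```text
clock: 0.72
position: [0.3559, -0.3802, 0.2376]
ee_rot: [-3.02, -0.865, 0.0]
force: [0.5, -0.4, 0.1]
width: 0.508
```

```bash
python3 g.py 0,-66,227
```

```text
now fix [-404.2 -199.4] tipz 226.6 t 0.725 F [ 0.5 -0.4  0.1] w 0.508
twist u [-0.001  0.001  0.01 ]
[  0. -66. 227.] xyz u [ 6.74  -2.211 -0.007]
```

>>> jog_arm --moves '[{"xyz":[0.9,-0.3,0],"grip":1},{"xyz":[1.8,-0.6,0],"grip":1},{"xyz":[2.7,-0.9,0],"grip":1},{"xyz":[3.6,-1.2,0],"grip":1},{"xyz":[4.5,-1.5,0],"grip":1}]'

```text
invalid input at $.moves[0]: expected keys twist, xyz, grip
```

```bash
python3 g.py 0,-66,227
```

```text
now fix [-404.2 -199.4] tipz 226.6 t 0.725 F [ 0.5 -0.4  0.1] w 0.508
twist u [-0.001  0.001  0.01 ]
[  0. -66. 227.] xyz u [ 6.74  -2.211 -0.007]
```

>>> jog_arm --moves '[{"xyz":[0.9,-0.3,0],"twist":[0,0,0],"grip":1},{"xyz":[1.8,-0.6,0],"twist":[0,0,0],"grip":1},{"xyz":[2.7,-0.9,0],"twist":[0,0,0],"grip":1},{"xyz":[3.6,-1.2,0],"twist":[0,0,0],"grip":1},{"xyz":[4.5,-1.5,0],"twist":[0,0,0],"grip":1}]'

```text
clock: 1.35
position: [0.5377, -0.1615, 0.2375]
ee_rot: [3.021, 0.862, -0.001]
force: [-0.3, -1.1, 0.1]
width: 0.008
```

```bash
python3 g.py 0,-66,227
```

```text
now fix [-134.4 -109.6] tipz 226.5 t 1.35 F [-0.3 -1.1  0.1] w 0.008
twist u [-0.001  0.002 -0.002]
[  0. -66. 227.] xyz u [ 2.239 -0.727 -0.009]
```

>>> jog_arm --moves '[{"xyz":[0.8,-0.25,0],"twist":[0,0,0],"grip":1},{"xyz":[1.6,-0.5,0],"twist":[0,0,0],"grip":1},{"xyz":[2.24,-0.73,0.3],"twist":[0,0,0],"grip":1},{"xyz":[2.24,-0.73,1.1],"twist":[0,0,0],"grip":1},{"xyz":[2.24,-0.73,2.0],"twist":[0,0,0],"grip":1}]'

```text
clock: 1.98
position: [0.6285, -0.0541, 0.1166]
ee_rot: [3.02, 0.864, 0.002]
force: [0.4, -0.5, 0.1]
width: 0.009
```

```bash
python3 g.py 0,-66,85 0,-20,85
python3 - <<'E'
from h import *
a=arm.get_image("top");b=arm.get_image("side")
cv2.imwrite("pics/p5.png",np.hstack([cv2.resize(a[140:262,230:350],(400,400),interpolation=2),cv2.resize(b[150:250,215:315],(400,400),interpolation=2)]))
E
```

```text
now fix [ -0.5 -66.3] tipz 105.6 t 1.975 F [ 0.4 -0.5  0.1] w 0.009
twist u [ 0.004 -0.006  0.006]
[  0. -66.  85.] xyz u [ 0.008 -0.005  0.343]
[  0. -20.  85.] xyz u [ 0.009 -0.772  0.343]
```

View pics/p5.png

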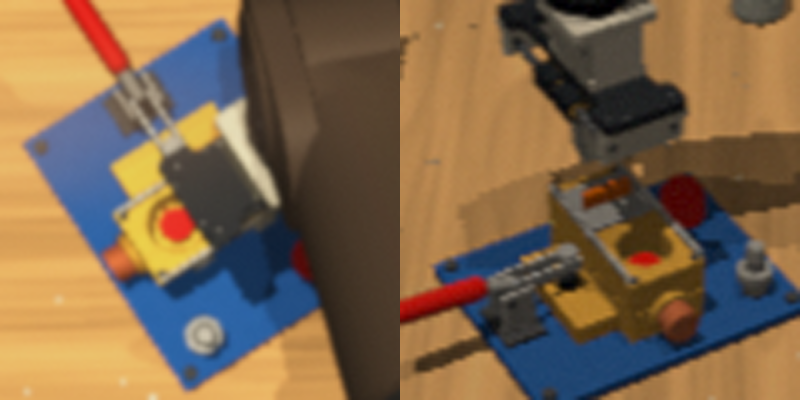

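The fingers hover just behind the fin, on its −y side, and the side crop shows the fin at (608,192). I'll lower the tips to z=85 and push +y in small steps.

>>> jog_arm --moves '[{"xyz":[0,0,0.34],"twist":[0,0,0],"grip":1},{"xyz":[0,0,0.34],"twist":[0,0,0],"grip":1},{"xyz":[0,-0.2,0.34],"twist":[0,0,0],"grip":1},{"xyz":[0,-0.4,0.34],"twist":[0,0,0],"grip":1},{"xyz":[0,-0.4,0.34],"twist":[0,0,0],"grip":1}]'

```text
clock: 2.7
position: [0.6151, -0.0327, 0.0984]
ee_rot: [-3.02, -0.865, -0.002]
force: [-0.0, 0.3, 0.1]
width: 0.007
```

```bash
python3 g.py 0,0,85 0,12,85
```

```text
now fix [ -0.6 -41.1] tipz 87.4 t 2.7 F [-0.   0.3  0.1] w 0.007
twist u [ 0.001 -0.007  0.012]
[ 0.  0. 85.] xyz u [ 0.012 -0.684  0.041]
[ 0. 12. 85.] xyz u [ 0.012 -0.884  0.04 ]
```

>>> jog_arm --moves '[{"xyz":[0,-0.15,0.04],"twist":[0,0,0],"grip":1},{"xyz":[0,-0.3,0.06],"twist":[0,0,0],"grip":1},{"xyz":[0,-0.45,0.06],"twist":[0,0,0],"grip":1},{"xyz":[0,-0.6,0.06],"twist":[0,0,0],"grip":1},{"xyz":[0,-0.65,0.06],"twist":[0,0,0],"grip":1}]'

```text
clock: 3.32
position: [0.5956, -0.001, 0.095]
ee_rot: [3.02, 0.862, 0.004]
force: [0.6, -1.9, 7.3]
width: 0.005
```

```bash
python3 g.py 0,9,85 0,20,85
python3 - <<'E'
from h import *
a=arm.get_image("top");b=arm.get_image("side")
cv2.imwrite("pics/p6.png",np.hstack([cv2.resize(a[140:262,230:350],(400,400),interpolation=2),cv2.resize(b[150:250,215:315],(400,400),interpolation=2)]))
E
```

```text
now fix [-0.5 -3.8] tipz 84.0 t 3.325 F [ 0.6 -1.9  7.3] w 0.005
twist u [ 0.009 -0.012  0.   ]
[ 0.  9. 85.] xyz u [ 0.008 -0.213 -0.017]
[ 0. 20. 85.] xyz u [ 0.008 -0.397 -0.018]
```

View pics/p6.png

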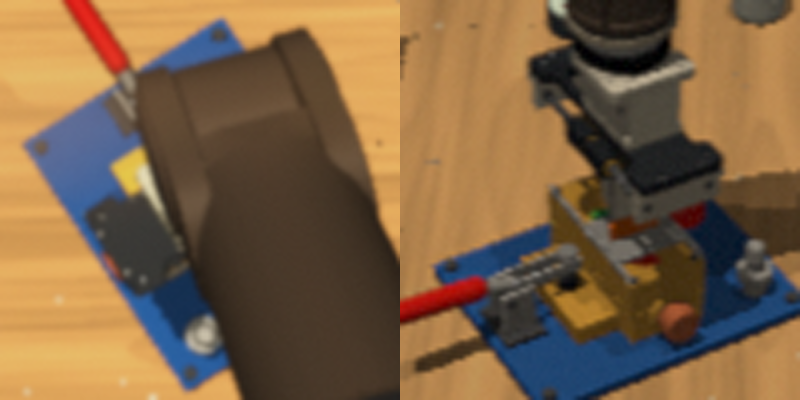

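The shutter is moving. Green is visible at (598,213) and the plate now covers most of the red well. I'm raising slightly because of the 7 N vertical force, then pushing on to the stop.

>>> jog_arm --moves '[{"xyz":[0,0,-0.03],"twist":[0,0,0],"grip":1},{"xyz":[0,-0.1,-0.03],"twist":[0,0,0],"grip":1},{"xyz":[0,-0.2,-0.03],"twist":[0,0,0],"grip":1},{"xyz":[0,-0.2,-0.03],"twist":[0,0,0],"grip":1}]'

```text
clock: 3.92
position: [0.5879, 0.0098, 0.0956]
ee_rot: [-3.02, -0.864, 0.0]
force: [0.5, -0.4, 0.9]
width: 0.003
```

```bash
python3 g.py 0,9,85 0,20,85
```

```text
now fix [-1.3  9.4] tipz 84.6 t 3.925 F [ 0.5 -0.4  0.9] w 0.003
twist u [-0.002  0.001  0.006]
[ 0.  9. 85.] xyz u [ 0.022  0.006 -0.007]
[ 0. 20. 85.] xyz u [ 0.022 -0.177 -0.007]
```

>>> jog_arm --moves '[{"xyz":[0,-0.07,0],"twist":[0,0,0],"grip":1},{"xyz":[0,-0.07,0],"twist":[0,0,0],"grip":1}]'

```text
clock: 4.18
position: [0.5859, 0.0129, 0.0954]
ee_rot: [-3.02, -0.863, 0.0]
force: [0.5, 0.2, 0.2]
width: 0.004
```

```bash
python3 g.py 0,20,85
```

```text
now fix [-1.4 13.1] tipz 84.4 t 4.175 F [0.5 0.2 0.2] w 0.004
twist u [-0.002  0.001  0.003]
[ 0. 20. 85.] xyz u [ 0.023 -0.115 -0.01 ]
```

>>> jog_arm --moves '[{"xyz":[0,-0.05,0],"twist":[0,0,0],"grip":1},{"xyz":[0,-0.1,0],"twist":[0,0,0],"grip":1},{"xyz":[0,-0.1,0],"twist":[0,0,0],"grip":1}]'

```text
clock: 4.55
position: [0.5848, 0.0147, 0.0961]
ee_rot: [3.018, 0.857, 0.004]
force: [5.6, -8.1, 3.3]
width: 0.005
```

```bash
python3 g.py 0,20,85
python3 - <<'E'
from h import *
b=arm.get_image("side")
cv2.imwrite("pics/p7.png",cv2.resize(b[165:240,225:325],(800,600),interpolation=2))
E
```

```text
now fix [-1.4 15.2] tipz 85.1 t 4.55 F [ 5.6 -8.1  3.3] w 0.005
twist u [ 0.024 -0.007 -0.014]
[ 0. 20. 85.] xyz u [ 0.023 -0.08   0.001]
```

View pics/p7.png

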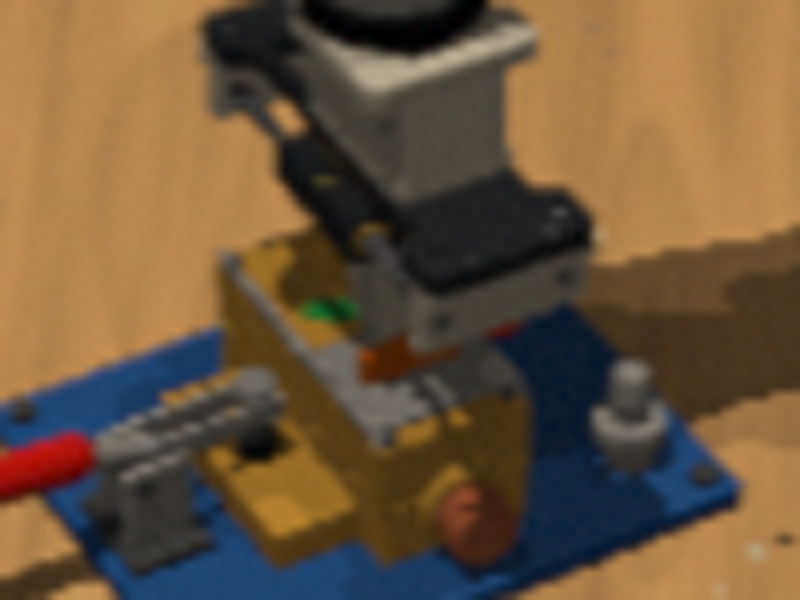

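The shutter is hard against its stop, with about 10 N reaction and the green key uncovered at (330,310). I'll go back over the reset well.

>>> jog_arm --moves '[{"xyz":[0.02,0.1,-0.05],"twist":[0,0,0],"grip":1},{"xyz":[0.02,0.5,-0.1],"twist":[0,0,0],"grip":1},{"xyz":[0.02,0.85,-0.1],"twist":[0,0,0],"grip":1},{"xyz":[0.02,0.85,-0.1],"twist":[0,0,0],"grip":1},{"xyz":[0.02,0.85,-0.1],"twist":[0,0,0],"grip":1}]'

```text
clock: 5.22
position: [0.6104, -0.0243, 0.1011]
ee_rot: [-3.02, -0.862, 0.001]
force: [0.1, 0.6, 0.6]
width: 0.007
```

```bash
python3 g.py 0,-32,76 0,-32,56 0,-32,51
python3 - <<'E'
from h import *
b=arm.get_image("side")
cv2.imwrite("pics/p8.png",cv2.resize(b[165:240,225:325],(800,600),interpolation=2))
E
```

```text
now fix [ -0.2 -31.4] tipz 90.1 t 5.225 F [0.1 0.6 0.6] w 0.007
twist u [-0.007  0.003  0.002]
[  0. -32.  76.] xyz u [0.004 0.01  0.235]
[  0. -32.  56.] xyz u [0.004 0.01  0.569]
[  0. -32.  51.] xyz u [0.004 0.01  0.652]
```

View pics/p8.png

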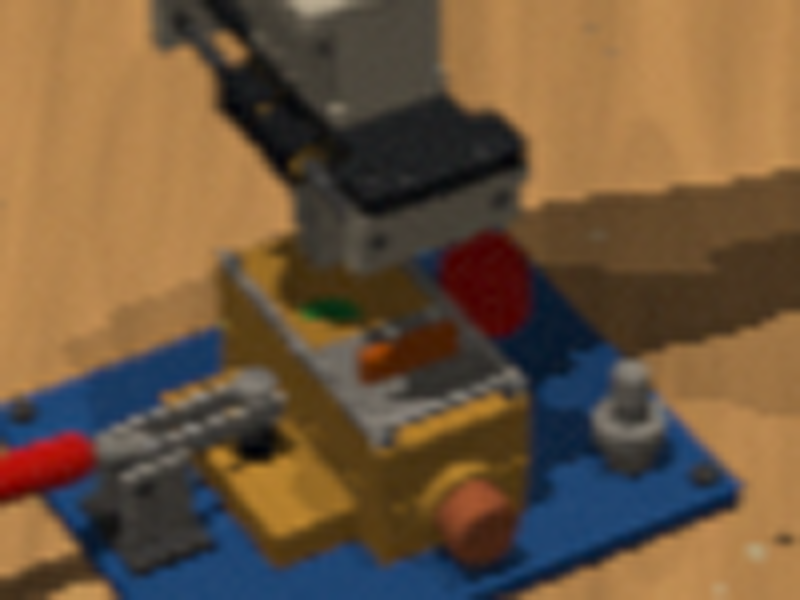

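Run:
```python
from h import *
p=arm.observe()["position"]
c,s=np.cos(.556),np.sin(.556);X=np.array([c,s,0]);Y=np.array([-s,c,0]);Z=np.array([0,0,1])
for n,q in(("tip",p-.011*Z),("tip x+",p-.011*Z+.0095*X+.013*Y),("tip x-",p-.011*Z-.0095*X+.013*Y),("bodyL",p+.055*Z+.0375*X+.095*Y),("bodyR",p+.055*Z-.0375*X+.095*Y)):
    u=proj("side",q);print(n,((u-[225,165])*8).round())
```

```text
Traceback (most recent call last):
  File "h.py", line 12, in proj
    p=P[cam]; T=np.array(p["T"]); K=np.array(p["mtx"])
      ~^^^^^
IndexError: only integers, slices (`:`), ellipsis (`...`), numpy.newaxis (`None`) and integer or boolean arrays are valid indices
```

```bash
sed -i 's/def proj(cam,P)/def proj(cam,pt)/; s/np.array(P)-T/np.array(pt)-T/' h.py
python3 - <<'E'
from h import *
p=arm.observe()["position"]
c,s=np.cos(.556),np.sin(.556);X=np.array([c,s,0]);Y=np.array([-s,c,0]);Z=np.array([0,0,1])
for n,q in(("tip",p-.011*Z),("tip x+",p-.011*Z+.0095*X+.013*Y),("tip x-",p-.011*Z-.0095*X+.013*Y),("bodyL",p+.055*Z+.0375*X+.095*Y),("bodyR",p+.055*Z-.0375*X+.095*Y)):
    u=proj("side",q);print(n,((u-[225,165])*8).round())
E
```

```text
tip [332. 249.]
tip x+ [327. 274.]
tip x- [368. 260.]
bodyL [363. 283.]
bodyR [532. 222.]
```

Projecting the tool model shows that the gripper body is what I see at (350–530, 220–280). The tip falls at (332,249), over the green well. I'll descend.

>>> jog_arm --moves '[{"xyz":[0,0.01,0.2],"twist":[0,0,0],"grip":1},{"xyz":[0,0.01,0.4],"twist":[0,0,0],"grip":1},{"xyz":[0,0.01,0.5],"twist":[0,0,0],"grip":1},{"xyz":[0,0.01,0.5],"twist":[0,0,0],"grip":1}]'

```text
clock: 5.78
position: [0.6108, -0.0255, 0.0707]
ee_rot: [-3.021, -0.862, 0.002]
force: [1.5, -0.1, 0.3]
width: 0.005
```

```bash
python3 g.py 0,-32,51 0,-32,50
```

```text
now fix [ -0.6 -32.6] tipz 59.7 t 5.775 F [ 1.5 -0.1  0.3] w 0.005
twist u [-0.004  0.007  0.001]
[  0. -32.  51.] xyz u [ 0.009 -0.011  0.144]
[  0. -32.  50.] xyz u [ 0.01  -0.011  0.161]
```

>>> jog_arm --moves '[{"xyz":[0.01,-0.01,0.08],"twist":[0,0,0],"grip":1},{"xyz":[0.01,-0.01,0.15],"twist":[0,0,0],"grip":1},{"xyz":[0.01,-0.01,0.15],"twist":[0,0,0],"grip":1}]'

```text
clock: 6.15
position: [0.612, -0.0247, 0.0628]
ee_rot: [3.021, 0.862, 0.002]
force: [0.2, -0.4, 6.0]
width: 0.002
```

```bash
python3 g.py 0,-32,50
```

```text
now fix [  0.9 -32.6] tipz 51.8 t 6.15 F [ 0.2 -0.4  6. ] w 0.002
twist u [ 0.003 -0.005  0.   ]
[  0. -32.  50.] xyz u [-0.015 -0.01   0.03 ]
```

>>> jog_arm --moves '[{"xyz":[0,0,0.04],"twist":[0,0,0],"grip":1},{"xyz":[0,0,0.06],"twist":[0,0,0],"grip":1},{"xyz":[0,0,0.06],"twist":[0,0,0],"grip":1},{"xyz":[0,0,0.06],"twist":[0,0,0],"grip":1},{"xyz":[0,0,0.06],"twist":[0,0,0],"grip":1}]'

```text
clock: 6.78
position: [0.6121, -0.0247, 0.0619]
ee_rot: [3.02, 0.862, 0.003]
force: [-8.5, -0.8, 29.9]
width: 0.007
```

```bash
python3 g.py 0,-32,50
```

```text
now fix [  1.  -32.7] tipz 50.9 t 6.775 F [-8.5 -0.8 29.9] w 0.007
twist u [ 0.009 -0.009 -0.001]
[  0. -32.  50.] xyz u [-0.017 -0.012  0.015]
```

It bottoms out at tip z 50.9 with 30 N. I'll hold two more rows, then lift clear.

>>> jog_arm --moves '[{"xyz":[0,0,-0.02],"twist":[0,0,0],"grip":1},{"xyz":[0,0,-0.02],"twist":[0,0,0],"grip":1},{"xyz":[0,0,-0.5],"twist":[0,0,0],"grip":1},{"xyz":[0,0,-1.0],"twist":[0,0,0],"grip":1},{"xyz":[0,0,-1.0],"twist":[0,0,0],"grip":1}]'

```text
clock: 7.4
position: [0.6129, -0.0246, 0.1213]
ee_rot: [3.02, 0.862, 0.006]
force: [1.0, -0.5, -0.6]
width: 0.003
```

```bash
python3 g.py 0,64,105 0,64,86 0,-19,86
```

```text
now fix [  1.8 -33. ] tipz 110.3 t 7.4 F [ 1.  -0.5 -0.6] w 0.003
twist u [ 0.012 -0.02  -0.001]
[  0.  64. 105.] xyz u [-0.03  -1.617  0.084]
[ 0. 64. 86.] xyz u [-0.031 -1.618  0.401]
[  0. -19.  86.] xyz u [-0.031 -0.235  0.404]
```

>>> jog_arm --moves '[{"xyz":[-0.02,-0.8,0],"twist":[0,0,0],"grip":1},{"xyz":[-0.03,-1.62,0],"twist":[0,0,0],"grip":1},{"xyz":[-0.03,-1.62,0.1],"twist":[0,0,0],"grip":1},{"xyz":[-0.03,-1.62,0.4],"twist":[0,0,0],"grip":1},{"xyz":[-0.03,-1.62,0.4],"twist":[0,0,0],"grip":1}]'

```text
clock: 8.02
position: [0.5575, 0.0558, 0.0932]
ee_rot: [3.021, 0.861, -0.006]
force: [0.2, -0.2, 0.0]
width: 0.006
```

```bash
python3 g.py 0,-10,86 0,-19,86
```

```text
now fix [-2.9 64.6] tipz 82.2 t 8.025 F [ 0.2 -0.2  0. ] w 0.006
twist u [-0.005  0.019 -0.003]
[  0. -10.  86.] xyz u [ 0.048  1.242 -0.065]
[  0. -19.  86.] xyz u [ 0.048  1.392 -0.065]
```

>>> jog_arm --moves '[{"xyz":[0.04,0.2,-0.05],"twist":[0,0,0],"grip":1},{"xyz":[0.04,0.4,-0.05],"twist":[0,0,0],"grip":1},{"xyz":[0.04,0.6,-0.05],"twist":[0,0,0],"grip":1},{"xyz":[0.04,0.8,-0.05],"twist":[0,0,0],"grip":1},{"xyz":[0.04,1.0,-0.05],"twist":[0,0,0],"grip":1}]'

```text
clock: 8.65
position: [0.5936, 0.0066, 0.0985]
ee_rot: [3.021, 0.862, 0.003]
force: [1.5, 3.0, 5.1]
width: 0.008
```

```bash
python3 g.py 0,-10,86 0,-15,86
```

```text
now fix [1.8 3.8] tipz 87.5 t 8.65 F [1.5 3.  5.1] w 0.008
twist u [ 0.003 -0.01  -0.   ]
[  0. -10.  86.] xyz u [-0.03   0.229  0.025]
[  0. -15.  86.] xyz u [-0.03   0.312  0.025]
```

>>> jog_arm --moves '[{"xyz":[-0.02,0.1,0],"twist":[0,0,0],"grip":1},{"xyz":[-0.02,0.2,0],"twist":[0,0,0],"grip":1},{"xyz":[-0.02,0.27,0],"twist":[0,0,0],"grip":1},{"xyz":[-0.02,0.32,0],"twist":[0,0,0],"grip":1},{"xyz":[-0.02,0.32,0],"twist":[0,0,0],"grip":1}]'

```text
clock: 9.28
position: [0.6013, -0.0102, 0.0978]
ee_rot: [3.021, 0.862, -0.001]
force: [-0.2, 0.3, 1.6]
width: 0.003
```

```bash
python3 g.py 0,-15,86
```

```text
now fix [ -0.4 -14.6] tipz 86.8 t 9.275 F [-0.2  0.3  1.6] w 0.003
twist u [ 0.001  0.003 -0.001]
[  0. -15.  86.] xyz u [0.007 0.006 0.013]
```

Now I'll press on until the stop reacts.

>>> jog_arm --moves '[{"xyz":[0,0.05,0],"twist":[0,0,0],"grip":1},{"xyz":[0,0.08,0],"twist":[0,0,0],"grip":1},{"xyz":[0,0.08,0],"twist":[0,0,0],"grip":1}]'

```text
clock: 9.65
position: [0.6039, -0.0142, 0.0978]
ee_rot: [3.021, 0.862, -0.001]
force: [-0.2, 0.8, 2.1]
width: 0.004
```

```bash
python3 g.py 0,-15,86
```

```text
now fix [ -0.4 -19.4] tipz 86.8 t 9.65 F [-0.2  0.8  2.1] w 0.004
twist u [ 0.001  0.003 -0.002]
[  0. -15.  86.] xyz u [ 0.007 -0.074  0.013]
```

>>> jog_arm --moves '[{"xyz":[0,0.04,0],"twist":[0,0,0],"grip":1},{"xyz":[0,0.07,0],"twist":[0,0,0],"grip":1},{"xyz":[0,0.07,0],"twist":[0,0,0],"grip":1}]'

```text
clock: 10.02
position: [0.6045, -0.015, 0.0976]
ee_rot: [-3.017, -0.864, 0.004]
force: [-6.2, 7.8, 5.4]
width: 0.006
```

```bash
python3 g.py 0,-15,86
python3 - <<'E'
from h import *
b=arm.get_image("side")
cv2.imwrite("pics/p9.png",cv2.resize(b[165:240,225:325],(800,600),interpolation=2))
E
```

```text
now fix [ -0.3 -20.4] tipz 86.6 t 10.025 F [-6.2  7.8  5.4] w 0.006
twist u [-0.021  0.009  0.011]
[  0. -15.  86.] xyz u [ 0.006 -0.09   0.011]
```

View pics/p9.png

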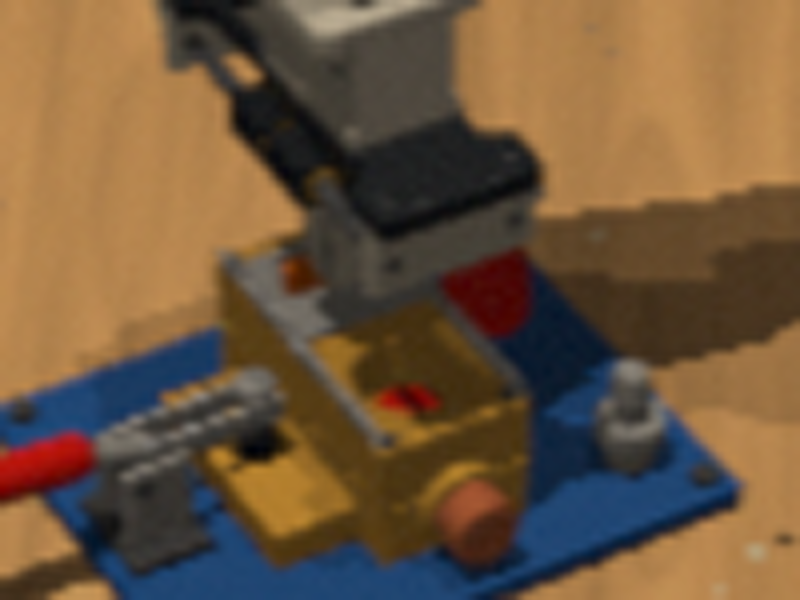

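The shutter is at its closed stop with about 10 N reaction: the fin shows at (300,272), and the red well is open with its key up at (408,400). I'll back off and lift clear.

>>> jog_arm --moves '[{"xyz":[0,-0.15,0],"twist":[0,0,0],"grip":1},{"xyz":[0,-0.2,-0.3],"twist":[0,0,0],"grip":1},{"xyz":[0,-0.2,-1.2],"twist":[0,0,0],"grip":1},{"xyz":[0,-0.2,-2.1],"twist":[0,0,0],"grip":1},{"xyz":[0,-0.2,-2.5],"twist":[0,0,0],"grip":1}]'

```text
clock: 10.7
position: [0.6013, -0.0075, 0.2528]
ee_rot: [3.019, 0.861, 0.009]
force: [0.3, -0.9, -0.4]
width: 0.008
```

>>> jog_arm --moves '[{"xyz":[-0.8,0,0],"twist":[0,0,0],"grip":1},{"xyz":[-1.7,0,0],"twist":[0,0,0],"grip":1},{"xyz":[-2.6,0,0],"twist":[0,0,0],"grip":1},{"xyz":[-3.5,0,0],"twist":[0,0,0],"grip":1},{"xyz":[-3.5,0,0],"twist":[0,0,0],"grip":1}]'

```text
clock: 11.32
position: [0.4184, -0.1208, 0.2491]
ee_rot: [3.021, 0.854, -0.001]
force: [0.5, 1.1, 0.4]
width: 0.007
```

Run:
```python
from h import *
a=arm.get_image("top");b=arm.get_image("side");o=arm.observe();print(o["clock"],o["force"],o["position"])
cv2.imwrite("pics/p10.png",np.hstack([cv2.resize(a[140:262,230:350],(400,400),interpolation=2),cv2.resize(b[150:250,215:315],(400,400),interpolation=2)]))
```

```text
11.425 [-0.27491586  0.0596988  -0.9734652 ] [ 0.42181519 -0.11854762  0.24920174]
```

View pics/p10.png

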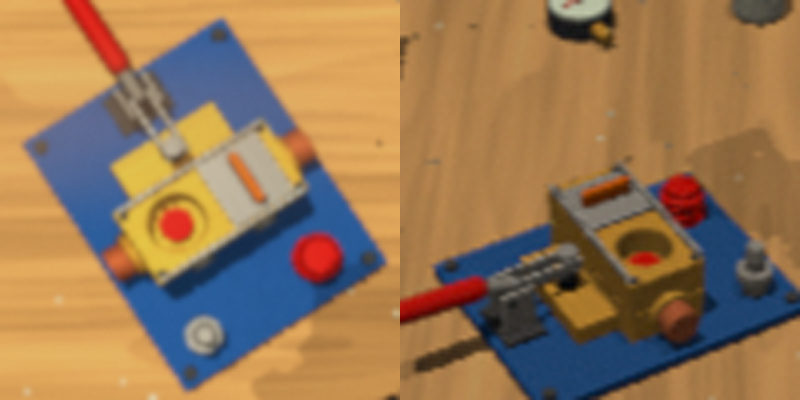

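The shutter is closed with its fin at (248,177). The red key is up, the cap and nipple haven't moved, and the arm is clear. I'll hand in.

```bash
python3 -c "
from cell import arm
print(arm.sign_off())"
```

```text
the job is handed in; nothing more can be done
None
```

I pushed the shutter open, pressed the green key fully down, pushed the shutter closed again and handed the job in at about 11.4 s. The sign-off gives no verdict, so the points below are my own checks.

- **Opening:** I pushed the fin to +y until the stop reacted with about 10 N. The picture showed the green key uncovered.
- **Key press:** The key bottomed out at tip height 50.9 mm against an expected 51 mm, with about 30 N. I held it down for roughly 0.7 s, then lifted clear.
- **Closing:** I pushed the fin from its other side until the closed stop reacted with about 10 N.
- **Last pictures:** They show the shutter closed, the red key up, and the bellows cap and test nipple where they started. I did not compare the loose parts on the bench before and after. The arm stayed well above them. It ended clear, reading under 1 N.

Two readings disagreed with expectations:

- **Fixture position:** The two stop contacts suggest my fixture estimate was about 2.6 mm too far in +y, so the key was pressed slightly off-centre.
- **Upward force:** While opening the shutter I saw an unexplained 7 N upward force. I raised the tips slightly and it went away.

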